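Torque the cover bolt and count it

TASK

Tighten the pump cover's last bolt: swing the handle of the click wrench clockwise until it breaks over with a click, stop at once, ease off and let it spring straight, leaving the bolt tight. Then record the bolt on the tally counter: swing its thumb lever all the way to its stop and let go so that it springs fully home. Leave everything else on the bench where it is.

Things in the scene. Friction and masses are not known exactly. Their poses are not given: they have to be found in the camera images.
- bolt_axis (a point): Point on the vertical axis of the bolt being tightened, 104 mm up, level with the wrench's centre line. The bolt is the nearest to the robot on the round cover (118 mm across) of an aluminium pump housing in a heavy fixed fixture (base plate 170 x 150 mm, its centre 47 mm beyond the bolt, away from the wrench; nothing but the wrench is higher than 105 mm). Only its position matters.
- bolt (a joint): Turn of the bolt with the wrench's head and neck, rad: grows as it is tightened, clockwise seen from above. Starts somewhere between 0 and 0.35, turns with a steady drag of 0.6 N m and comes up tight at 0.75, where it can turn no further; it stays where it is left.
- handle_grip (a point): Centre of the click wrench's grip: black ribbed round bar, 28 mm across, level, 104 mm up (only low things, to 35 mm, under it), 195 mm from the bolt axis. Rubber runs 60 mm inward and 65 mm outward of this point, then a 12 mm cap. Site x: along the handle away from the bolt; z up. It starts pointing roughly at the robot's side of the bench; clockwise from above swings it to the robot's left.
- handle (a joint): Break-over of the wrench, rad: kink of its handle, same way as tightening, about a pivot 50 mm from the bolt axis. 0 = straight, held by a spring. Once the bolt is tight it lets go with a click at about 12 N sideways on the grip's centre; the force then falls to about 10 N at 0.1 and 8 N at 0.2. Solid at 0.26; beyond 0.20 is over-tightening. Springs straight when eased off.
- lever_axis (a point): Point on the vertical pivot axis of the lever of a bench tally counter, 95 mm up. The counter is an aluminium box 80 x 66 mm, top at 70 mm (pivot washer to 74 mm), on a 100 x 90 mm foot fixed to the bench, with a blank number window in one side; the pivot is in the middle of its top.
- lever_tab (a point): Point on the black upright thumb tab at the end of the counter's flat steel lever: a round pin 13 mm across, from 75 to 115 mm above the bench, this point at 101 mm, 70 mm from the pivot axis, clear outside the box with nothing beside it. The lever bar runs to it at 75 to 80 mm height. Site x points outward from the pivot, z up.
- lever (a joint): Swing of the counter's lever, rad: 0 = home, where it starts; grows anticlockwise seen from above (across the side of the box that faces the robot, from the robot's left to its right) to the stop at 1.10. A spring returns it: about 2 N at the tab at home, 6 N at the stop.
- screwdriver: Bystander: screwdriver about 190 mm long, lying. Origin on it.  To be left where it is.
- seal: Bystander: black rubber seal ring, 62 mm across, 12 mm high, lying flat. Origin on it.  To be left where it is.
- cap_center (a point): Bystander: white plastic cylinder, 48 mm across, 48 mm high, standing. Point at its centre. To be left where it is.
- bush: Bystander: small brass bush, 26 mm across, 26 mm high, standing. Origin on it.  To be left where it is.
- brush: Bystander: paint brush about 180 mm long, lying. Origin on it.  To be left where it is.
- bearing: Bystander: steel bearing ring, 60 mm across, 18 mm high, lying flat. Origin on it.  To be left where it is.
Things that resemble listed ones, but are neither listed nor needed, are in the scene too. Leave any red look-alike of the part that bears lever_axis alone.

How it is judged:
By the outcome, as a careful person would: the job done as asked, in the order asked, and still so for the second after the job is handed in, with the robot touching nothing.
It also fails if it takes over 58 s, if anything falls off the work surface, if the arm or the gripper's body presses on something with over 40 N, if the wrist force passes 120 N, or if a joint passes its speed limit or range.

ROBOT

A 7-joint arm with a two-finger parallel gripper is mounted at the origin on the work surface. World frame = base frame: x ahead of the robot, y to its left, z up, the work surface at z = 0. Lengths are in m, angles in rad, forces in N, time in s.
With the tool pointing down it reaches from about 0.425 to 0.975 m from the base axis. Payload 16.7 kg.
Tool frame: the origin (TCP) lies at the very end of the fingers, on their centre line; the grasp point (between the pads) lies 19 mm behind it; z points along the fingers, x is the direction in which the jaws open and shut, and the axes are right-handed (so a half turn about z gives the same grasp; the last joint's range is limited). The gripper opens to 85 mm and grips with 20 to 120 N. Pads are 22 mm wide; open, the fingers measure 114 mm over their backs; the gripper's body (76 mm by 85 mm) begins 54 mm behind the grasp point. The pads swing forward as they close: fully open they stand 13 mm farther back than shut.
Start: joints at [1.151, 0.426, 0.074, 1.606, -0.034, 1.111, -0.067], TCP at [0.181, -0.65, 0.231] pointing down, gripper open.
Joint ranges: [-2.85, 2.85], [-0.5, 2.14], [-1.23, 1.37], [0.21, 2.46], [-1.02, 4.16], [0.16, 2.05], [-2.73, 2.73]. Speed limits (rad/s): [1.89, 1.89, 2.39, 2.39, 3.01, 3.01, 3.01].

INTERFACE

Orientations are given as [roll, pitch, yaw] about the fixed x, y, z axes, in that order (R = Rz(yaw) Ry(pitch) Rx(roll)).
In Python, from plant import robot, optics, sign_off gives the robot as it stands.
- The arm moves only by the tool carry_out, never from a script. Its arguments are lists of equal length, an entry for each row: "offset": the shift along the world's x, y, z scaled (see below), a list of three; "dr": the turn, a rotation vector about the world's x, y, z scaled (see below), a list of three; "gripper": the opening, from 0 (shut) to 1 (fully open). In form: {"offset": [[tx, ty, tz], ...], "dr": [[ax, ay, az], ...], "gripper": [gripper, ...]}. A call has 1 to 12 rows; each row shifts and turns the pose as measured when the row begins; what a row does not reach is not made up. The controller multiplies each number of a shift by 0.5 m and each number of a turn by 60 degrees. A row lasts 1/8 s, in which the tool goes at most 62.5 mm and 10.7 degrees, less where a joint would pass 70% of its speed; a pose out of reach is approached as far as the arm can. A call with a number of a shift or a turn outside -1 to 1 is refused whole. A call with a gripper value outside its range is refused whole. The fingers move at their own pace and stop on an object; "grip_force" is the grip in N (left out, the last holds). Time passes only in rows, so rows that do not move let the fingers close. It gives the time, the measured TCP pose, the force and the opening at its end, in the units of the state.
- robot.get_state(): the state, without advancing time (a new reading comes with each control period).
- optics.get_image(name): name is "scene" or "side" or "wrist"; returns a dict with "pixels" (384x512x3 uint8, blue, green, red), "intrinsics" (3x3 intrinsics, pixels), "R" (3x3) and "t" (3): a world point X has camera coordinates R X + t. Camera axes: x right, y down, z forward; pixel columns grow to the right and rows downward; lengths in m; the calibration is good to about 2 mm. A picture is of the moment at which its call begins. There is no depth.
- sign_off(): hands the job in, once; it reports no verdict.
The state is a dict: "t": time; "joint_positions": joint angles; "joint_vel": joint speeds; "joint_efforts": joint torques, N m; "tool_pos": TCP position; "tool_rot": TCP orientation; "ft_force": force on the tool from outside, world axes, zero at the start; "torque": the same for the moment, N m; "width": opening from 0.0 (shut) to 1.0 (fully open).
Only numpy, scipy, OpenCV 4.12 (cv2) and the standard library are available. Lean on these libraries where they do the work, as an engineer would, in place of code of your own. Each camera call takes 0.05 s, during which the arm holds its last target.

## Working session

There is one attempt and no reset: what is moved stays moved. The work goes in short steps, Python scripts to look and compute and a tool call to move; the robot and the scene stay as the last step left them, time stands still between calls to the robot, and variables do not carry over. Pictures are saved under pics/ and viewed, and the job is handed in when it is done.

Besides the shell and the picture viewer there is one more tool, called by a JSON object that holds its "name" and its "arguments". carry_out: Moves the arm, as the interface text tells. Shifts and turns lie within -1 to 1; 1 stands for 0.5 m of shift or 60 degrees of turn. Its arguments: {"type":"object","properties":{"offset":{"type":"array"},"dr":{"type":"array"},"gripper":{"type":"array"},"grip_force":{"type":"number"}},"required":["offset","dr","gripper"]}

```bash
ls; mkdir -p pics; python3 - <<'E'
from plant import robot, optics
import cv2,numpy as np
s=robot.get_state(); print({k:np.round(v,3).tolist() for k,v in s.items()})
for n in ["scene","side","wrist"]:
    d=optics.get_image(n); cv2.imwrite(f"pics/{n}0.png",d["pixels"]); print(n,np.round(d["intrinsics"],1).tolist(),np.round(-d["R"].T@d["t"],3),np.round(d["R"],2).tolist())
E
```

```text
pics
{'t': 0.0, 'joint_positions': [1.151, 0.427, 0.074, 1.607, -0.034, 1.111, -0.067], 'joint_vel': [-0.0, -0.001, 0.003, 0.0, 0.002, 0.001, -0.0], 'joint_efforts': [-0.002, -94.985, 3.76, -46.353, 0.019, 0.01, 0.0], 'tool_pos': [0.18, -0.65, 0.231], 'tool_rot': [3.141, 0.001, -1.3], 'ft_force': [-0.845, -0.505, -0.061], 'torque': [-0.019, 0.008, -0.04], 'width': 1.002}
scene [[432.2, 0.0, 261.9], [0.0, 432.2, 197.6], [0.0, 0.0, 1.0]] [ 1.378 -0.111  1.002] [[0.13, 0.99, -0.0], [0.74, -0.1, -0.66], [-0.66, 0.08, -0.75]]
side [[467.9, 0.0, 255.4], [0.0, 467.9, 190.8], [0.0, 0.0, 1.0]] [-0.006  0.846  0.94 ] [[-0.82, -0.57, 0.0], [-0.37, 0.52, -0.77], [0.44, -0.63, -0.64]]
wrist [[273.3, 0.0, 256.9], [0.0, 273.3, 189.1], [0.0, 0.0, 1.0]] [ 0.254 -0.63   0.374] [[0.27, -0.96, -0.0], [-0.92, -0.26, 0.3], [-0.29, -0.08, -0.95]]
```

View pics/scene0.png

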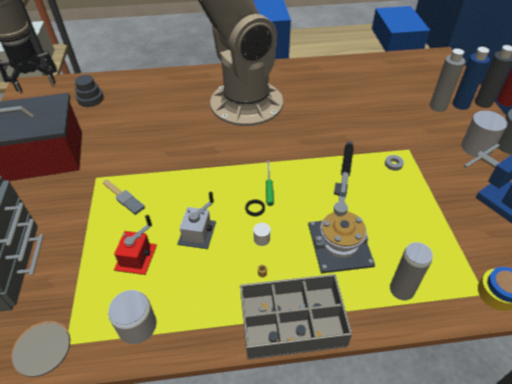

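View pics/side0.png

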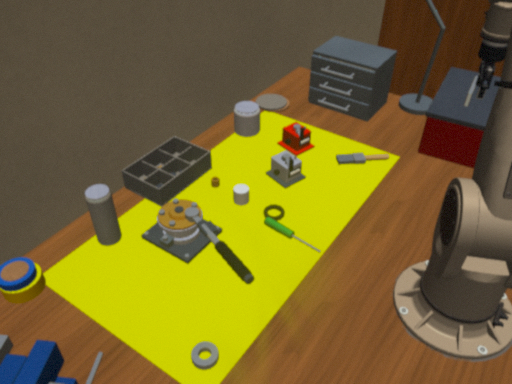

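View pics/wrist0.png

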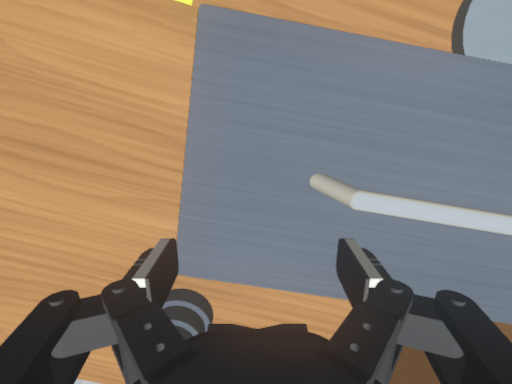

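```bash
python3 - <<'E'
import cv2,numpy as np
a=cv2.imread("pics/scene0.png"); b=cv2.imread("pics/side0.png")
def crop(im,x,y,w,h,k=5): return cv2.resize(im[y:y+h,x:x+w],(w*k,h*k),interpolation=cv2.INTER_CUBIC)
cv2.imwrite("pics/z1.png",crop(a,300,130,100,110))
cv2.imwrite("pics/z2.png",crop(b,150,185,120,110))
cv2.imwrite("pics/z3.png",np.hstack([crop(a,175,180,50,70,7),crop(b,255,135,60,70,7)]))
E
```

```text
(no output)
```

View pics/z1.png

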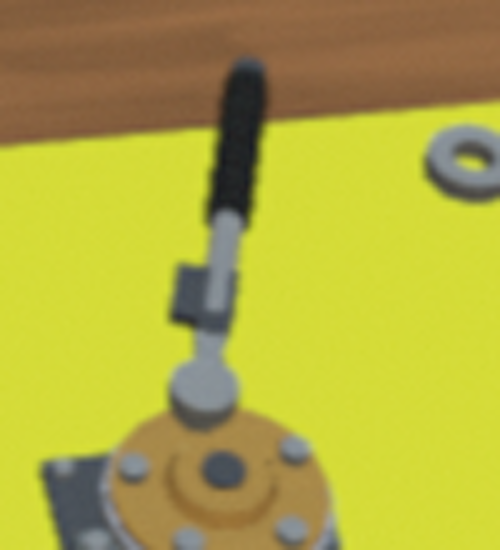

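View pics/z2.png

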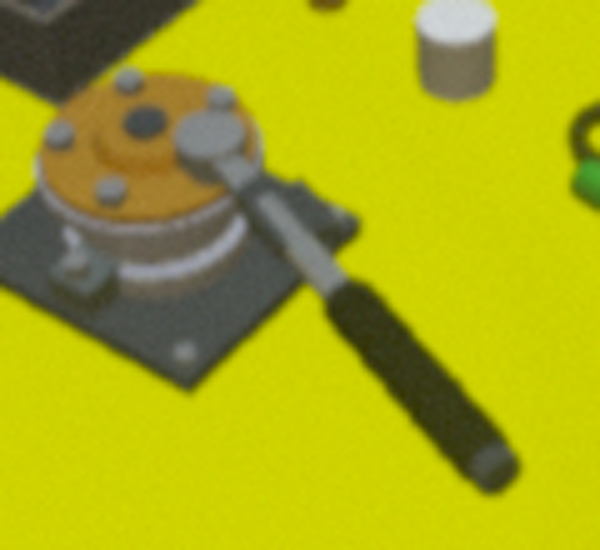

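View pics/z3.png

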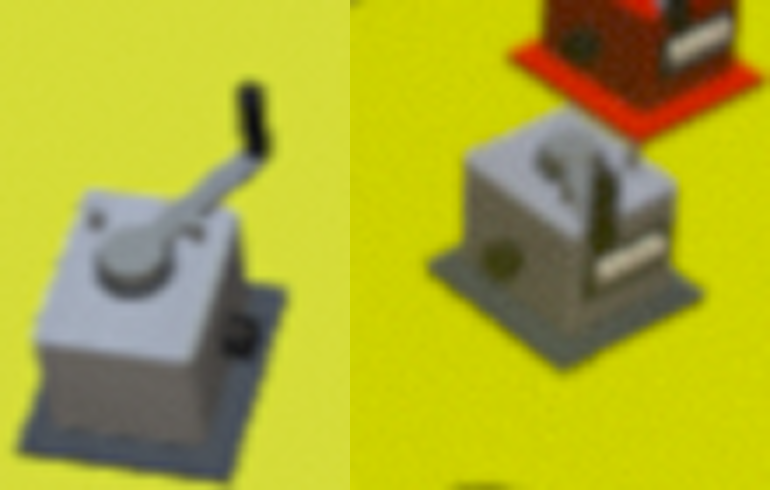

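```bash
cat > h.py <<'E'
from plant import robot, optics
import cv2,numpy as np
def cams():
    return {n:optics.get_image(n) for n in ["scene","side"]}
def tri(C,p,q):
    P=[C[n]["intrinsics"]@np.c_[C[n]["R"],C[n]["t"]] for n in ["scene","side"]]
    X=cv2.triangulatePoints(P[0],P[1],np.float64(p).reshape(2,1),np.float64(q).reshape(2,1))[:,0]
    X=X[:3]/X[3]; return X
def proj(d,X):
    u=d["intrinsics"]@(d["R"]@X+d["t"]); return u[:2]/u[2]
def plane(d,p,z):
    r=d["R"].T@np.linalg.inv(d["intrinsics"])@np.array([p[0],p[1],1.]); c=-d["R"].T@d["t"]
    return c+r*(z-c[2])/r[2]
E
python3 - <<'E'
from h import *
C=cams()
for n,p,q,z in [("cap end",(349.6,144),(248,278.6),.104),("rub in",(345.4,174),(219.6,244.6),.104),("head",(340.8,206.5),(192,211.6),.115),
 ("pintop",(210.9,192.6),(290.7,158.6),.115),("pinbot",(211.7,201.7),(291,176),.08),("pivot",(194,215.7),(287,156.5),.08)]:
    print(n,np.round(tri(C,p,q),4),np.round(plane(C["scene"],p,z),4),np.round(plane(C["side"],q,z),4))
E
```

```text
cap end [0.4029 0.2841 0.1063] [0.3992 0.2842 0.104 ] [0.4045 0.2838 0.104 ]
rub in [0.5247 0.2375 0.1036] [0.5259 0.238  0.104 ] [0.5241 0.237  0.104 ]
head [0.6526 0.1911 0.1125] [0.6549 0.1904 0.115 ] [0.6505 0.1929 0.115 ]
pintop [ 0.5615 -0.1548  0.1184] [ 0.5591 -0.1544  0.115 ] [ 0.5638 -0.1598  0.115 ]
pinbot [ 0.5509 -0.1526  0.0619] [ 0.562  -0.1555  0.08  ] [ 0.5403 -0.1267  0.08  ]
pivot [ 0.6049 -0.207   0.0781] [ 0.607  -0.2064  0.08  ] [ 0.6035 -0.2054  0.08  ]
```

{"name": "carry_out", "arguments": {"offset": [[0.04, 0.04, 0.02], [0.068, 0.068, 0.02], [0.068, 0.068, 0], [0.068, 0.068, 0], [0.068, 0.068, 0], [0.068, 0.068, 0], [0.068, 0.068, 0], [0.068, 0.068, 0]], "dr": [[0, 0, 0.06], [0, 0, 0.06], [0, 0, 0.06], [0, 0, 0.06], [0, 0, 0.06], [0, 0, 0.06], [0, 0, 0.06], [0, 0, 0.06]], "gripper": [0, 0, 0, 0, 0, 0, 0, 0], "grip_force": 30}}

```text
t: 1.25
tool_pos: [0.4466, -0.3795, 0.2545]
tool_rot: [3.141, -0.003, -0.772]
ft_force: [0.9, -0.6, 0.9]
width: 0.001
```

{"name": "carry_out", "arguments": {"offset": [[0.02, 0.1, 0], [0.02, 0.1, 0], [0.02, 0.1, 0], [0.02, 0.1, 0], [0.02, 0.1, 0], [-0.01, 0.1, 0], [-0.01, 0.1, 0], [-0.01, 0.1, 0], [-0.02, 0.1, 0], [-0.02, 0.1, 0], [-0.01, 0.1, 0], [0, 0.06, 0]], "dr": [[0, 0, 0], [0, 0, 0], [0, 0, 0], [0, 0, 0], [0, 0, 0], [0, 0, 0], [0, 0, 0], [0, 0, 0], [0, 0, 0], [0, 0, 0], [0, 0, 0], [0, 0, 0]], "gripper": [0, 0, 0, 0, 0, 0, 0, 0, 0, 0, 0, 0]}}

```text
t: 2.75
tool_pos: [0.4538, 0.2317, 0.2604]
tool_rot: [-3.138, -0.013, -0.739]
ft_force: [1.3, -1.1, -0.4]
width: -0.003
```

```bash
python3 - <<'E'
from h import *
s=robot.get_state(); print({k:np.round(v,3).tolist() for k,v in s.items()})
d=optics.get_image("wrist"); cv2.imwrite("pics/w1.png",d["pixels"])
E
```

```text
{'t': 2.75, 'joint_positions': [-0.029, 0.174, -0.64, 1.91, 0.131, 1.089, -1.461], 'joint_vel': [-0.368, 0.208, -0.137, -0.209, 0.171, 0.068, -0.558], 'joint_efforts': [2.59, -62.942, -5.566, -44.041, -0.728, -0.264, 1.204], 'tool_pos': [0.454, 0.232, 0.26], 'tool_rot': [-3.138, -0.013, -0.739], 'ft_force': [1.299, -1.071, -0.37], 'torque': [-0.043, -0.012, 0.014], 'width': -0.003}
```

View pics/w1.png

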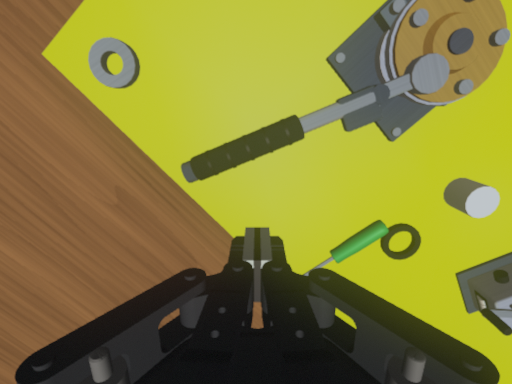

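```bash
python3 - <<'E'
from h import *
d=optics.get_image("wrist")
for n,p,z in [("cap",(185,174),.104),("capstart",(196,168),.104),("rub",(300,126),.104),("head",(431,74),.113)]:
    print(n,np.round(plane(d,p,z),4))
s=robot.get_state(); print(s["tool_pos"],s["t"],s["tool_rot"])
E
```

```text
cap [0.3957 0.2889 0.104 ]
capstart [0.4098 0.2854 0.104 ]
rub [0.5253 0.2425 0.104 ]
head [0.6532 0.1953 0.113 ]
[0.45379881 0.23283266 0.26031417] 2.85 [-3.13773368 -0.01223411 -0.73661441]
```

{"name": "carry_out", "arguments": {"offset": [[0, -0.05, -0.04], [0, 0, -0.1], [0, 0, -0.1], [0, 0, -0.08], [0, 0, -0.05]], "dr": [[0, 0, 0], [0, 0, 0], [0, 0, 0], [0, 0, 0], [0, 0, 0]], "gripper": [0, 0, 0, 0, 0]}}

```text
t: 3.48
tool_pos: [0.4531, 0.2069, 0.0739]
tool_rot: [-3.133, -0.018, -0.73]
ft_force: [0.2, -0.2, -0.0]
width: 0.0
```

{"name": "carry_out", "arguments": {"offset": [[0.004, 0.011, 0], [0.004, 0.011, 0], [0.004, 0.011, 0], [0.004, 0.011, 0]], "dr": [[0, 0, 0], [0, 0, 0], [0, 0, 0], [0, 0, 0]], "gripper": [0, 0, 0, 0]}}

```text
t: 3.98
tool_pos: [0.4619, 0.2303, 0.0762]
tool_rot: [-3.132, -0.019, -0.728]
ft_force: [-0.5, 0.8, 0.4]
width: 0.001
```

{"name": "carry_out", "arguments": {"offset": [[0.004, 0.011, -0.001], [0.004, 0.011, -0.001], [0.005, 0.011, -0.001]], "dr": [[0, 0, 0], [0, 0, 0], [0, 0, 0]], "gripper": [0, 0, 0]}}

```text
t: 4.35
tool_pos: [0.4685, 0.2474, 0.0752]
tool_rot: [-3.133, -0.02, -0.728]
ft_force: [-2.4, -1.8, 2.7]
width: -0.0
```

{"name": "carry_out", "arguments": {"offset": [[0.007, 0.0145, 0], [0.0075, 0.0143, 0], [0.008, 0.014, 0], [0.008, 0.0135, 0]], "dr": [[0, 0, 0], [0, 0, 0], [0, 0, 0], [0, 0, 0]], "gripper": [0, 0, 0, 0]}}

```text
t: 4.85
tool_pos: [0.4841, 0.2776, 0.0748]
tool_rot: [-3.134, -0.019, -0.728]
ft_force: [-4.0, -1.8, 1.4]
width: -0.001
```

```bash
cat >> h.py <<'E'
B=np.array([0.6527,0.193])
def ang(off=0.025):
    s=robot.get_state(); r=s["tool_pos"][:2]-B; n=np.hypot(*r)
    psi=np.arctan2(r[1],r[0])-np.arcsin(off/n)
    u=np.array([np.cos(psi),np.sin(psi)]); p=np.array([u[1],-u[0]]); f=s["ft_force"][:2]
    print("t",s["t"],"psi",round(np.degrees(psi),2),"turned",round(np.radians(159.8)-psi,3),"n",round(n,4),"push",p.round(3),"F push",round(-f@p,2),"F along",round(f@u,2),"pos",np.round(s["tool_pos"],4),"F",np.round(s["ft_force"],1))
E
python3 -c "from h import *; ang()"
```

```text
t 4.85 psi 145.73 turned 0.246 n 0.1886 push [0.563 0.826] F push 3.7 F along 2.31 pos [0.4841 0.2776 0.0748] F [-4.  -1.8  1.4]
```

{"name": "carry_out", "arguments": {"offset": [[0.0085, 0.0137, 0], [0.009, 0.0135, 0]], "dr": [[0, 0, 0], [0, 0, 0]], "gripper": [0, 0]}}

```text
t: 5.1
tool_pos: [0.4935, 0.2924, 0.0748]
tool_rot: [-3.134, -0.019, -0.728]
ft_force: [-2.5, -1.8, 2.0]
width: -0.004
```

```bash
python3 -c "from h import *; ang()"
```

```text
t 5.1 psi 140.37 turned 0.339 n 0.1876 push [0.638 0.77 ] F push 2.95 F along 0.78 pos [0.4935 0.2924 0.0748] F [-2.5 -1.8  2. ]
```

{"name": "carry_out", "arguments": {"offset": [[0.005, 0.0064, 0], [0.005, 0.0064, 0]], "dr": [[0, 0, 0], [0, 0, 0]], "gripper": [0, 0]}}

```text
t: 5.35
tool_pos: [0.499, 0.2995, 0.0748]
tool_rot: [-3.134, -0.019, -0.727]
ft_force: [-3.6, -0.4, 1.6]
width: 0.0
```

```bash
python3 -c "from h import *; ang()"
```

```text
t 5.35 psi 137.6 turned 0.387 n 0.187 push [0.674 0.738] F push 2.75 F along 2.41 pos [0.499  0.2995 0.0748] F [-3.6 -0.4  1.6]
```

{"name": "carry_out", "arguments": {"offset": [[0.0053, 0.0062, 0], [0.0053, 0.0062, 0]], "dr": [[0, 0, 0], [0, 0, 0]], "gripper": [0, 0]}}

```text
t: 5.6
tool_pos: [0.5044, 0.3061, 0.0748]
tool_rot: [-3.134, -0.019, -0.727]
ft_force: [-4.6, -0.9, 2.5]
width: 0.001
```

{"name": "carry_out", "arguments": {"offset": [[0.0055, 0.006, 0], [0.0055, 0.006, 0]], "dr": [[0, 0, 0], [0, 0, 0]], "gripper": [0, 0]}}

```text
t: 5.85
tool_pos: [0.5102, 0.3125, 0.0748]
tool_rot: [-3.134, -0.019, -0.727]
ft_force: [-3.6, -0.7, 1.5]
width: 0.002
```

{"name": "carry_out", "arguments": {"offset": [[0.0058, 0.0058, 0], [0.0058, 0.0058, 0]], "dr": [[0, 0, 0], [0, 0, 0]], "gripper": [0, 0]}}

```text
t: 6.1
tool_pos: [0.5165, 0.3187, 0.0748]
tool_rot: [-3.134, -0.019, -0.727]
ft_force: [-4.6, -1.3, 1.9]
width: 0.001
```

```bash
python3 -c "from h import *; ang()"
```

```text
t 6.1 psi 129.55 turned 0.528 n 0.1854 push [0.771 0.637] F push 4.35 F along 1.94 pos [0.5165 0.3187 0.0748] F [-4.6 -1.3  1.9]
```

{"name": "carry_out", "arguments": {"offset": [[0.0058, 0.0058, 0], [0.0059, 0.0057, 0]], "dr": [[0, 0, 0], [0, 0, 0]], "gripper": [0, 0]}}

```text
t: 6.35
tool_pos: [0.5221, 0.324, 0.0745]
tool_rot: [-3.136, -0.019, -0.728]
ft_force: [-12.4, -7.4, 7.4]
width: 0.003
```

```bash
python3 -c "from h import *; ang()"
```

```text
t 6.35 psi 127.15 turned 0.57 n 0.185 push [0.797 0.604] F push 14.31 F along 1.62 pos [0.5221 0.324  0.0745] F [-12.4  -7.4   7.4]
```

{"name": "carry_out", "arguments": {"offset": [[0.0048, 0.0036, 0]], "dr": [[0, 0, 0]], "gripper": [0]}}

```text
t: 6.48
tool_pos: [0.5236, 0.3253, 0.0742]
tool_rot: [-3.138, -0.019, -0.728]
ft_force: [-12.6, -5.0, 11.4]
width: -0.002
```

```bash
python3 -c "from h import *; ang()"
```

```text
t 6.475 psi 126.53 turned 0.581 n 0.1849 push [0.804 0.595] F push 13.12 F along 3.49 pos [0.5236 0.3253 0.0742] F [-12.6  -5.   11.4]
```

{"name": "carry_out", "arguments": {"offset": [[0.0055, 0.0041, 0.001]], "dr": [[0, 0, 0]], "gripper": [0]}}

```text
t: 6.6
tool_pos: [0.5253, 0.3268, 0.0745]
tool_rot: [-3.141, -0.018, -0.728]
ft_force: [-11.4, -5.3, 6.5]
width: -0.004
```

```bash
python3 - <<'E'
from h import *
ang()
C=cams()
d=optics.get_image("wrist"); cv2.imwrite("pics/w2.png",d["pixels"])
a,b=C["scene"]["pixels"],C["side"]["pixels"]
def crop(im,x,y,w,h,k=5): return cv2.resize(im[y:y+h,x:x+w],(w*k,h*k),interpolation=cv2.INTER_CUBIC)
cv2.imwrite("pics/z4.png",np.hstack([crop(a,310,130,80,100,4),crop(b,170,190,110,100,4)]))
E
```

```text
t 6.6 psi 125.81 turned 0.593 n 0.1848 push [0.811 0.585] F push 12.32 F along 2.34 pos [0.5253 0.3268 0.0745] F [-11.4  -5.3   6.5]
```

View pics/w2.png

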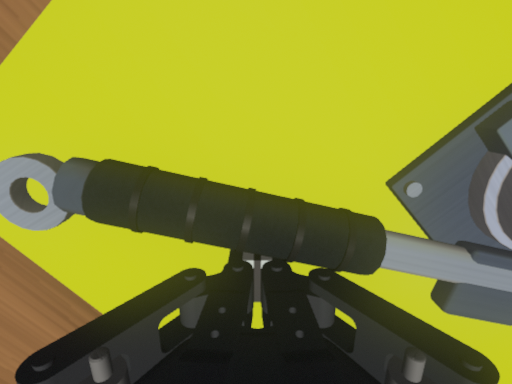

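View pics/z4.png

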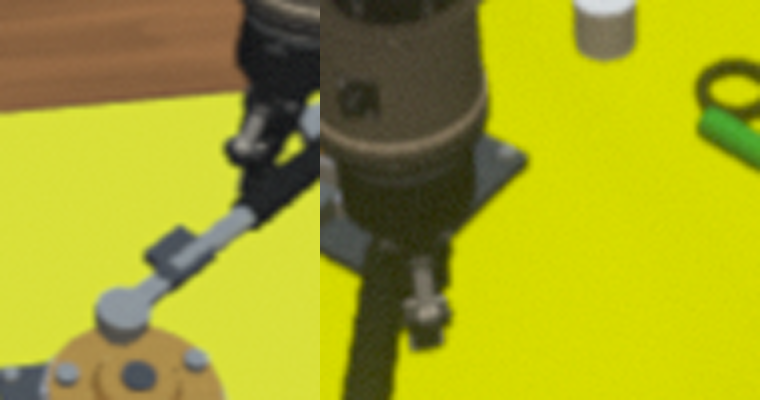

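{"name": "carry_out", "arguments": {"offset": [[0.0055, 0.004, 0], [0.0055, 0.004, 0]], "dr": [[0, 0, 0], [0, 0, 0]], "gripper": [0, 0]}}

```text
t: 7.0
tool_pos: [0.529, 0.33, 0.0743]
tool_rot: [3.138, -0.018, -0.727]
ft_force: [-11.0, -4.8, 9.3]
width: -0.001
```

```bash
python3 - <<'E'
from h import *
ang()
a=optics.get_image("scene")["pixels"]
def crop(im,x,y,w,h,k=5): return cv2.resize(im[y:y+h,x:x+w],(w*k,h*k),interpolation=cv2.INTER_CUBIC)
cv2.imwrite("pics/z5.png",crop(a,325,160,70,60,10))
E
```

```text
t 7.0 psi 124.28 turned 0.62 n 0.1846 push [0.826 0.563] F push 11.79 F along 2.26 pos [0.529  0.33   0.0743] F [-11.   -4.8   9.3]
```

View pics/z5.png

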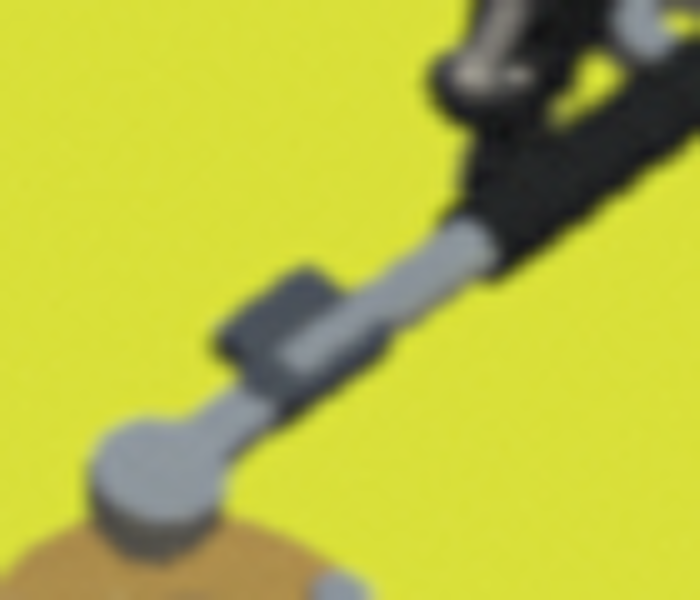

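{"name": "carry_out", "arguments": {"offset": [[0.0055, 0.004, 0]], "dr": [[0, 0, 0]], "gripper": [0]}}

```text
t: 7.18
tool_pos: [0.5313, 0.3318, 0.0744]
tool_rot: [3.136, -0.018, -0.727]
ft_force: [-11.2, -5.4, 8.8]
width: -0.003
```

```bash
python3 - <<'E'
from h import *
ang()
E
```

```text
t 7.175 psi 123.38 turned 0.636 n 0.1844 push [0.835 0.55 ] F push 12.27 F along 1.66 pos [0.5313 0.3318 0.0744] F [-11.2  -5.4   8.8]
```

{"name": "carry_out", "arguments": {"offset": [[-0.0085, -0.0055, 0]], "dr": [[0, 0, 0]], "gripper": [0]}}

```text
t: 7.3
tool_pos: [0.5269, 0.3285, 0.0743]
tool_rot: [3.134, -0.018, -0.727]
ft_force: [-7.6, -8.8, 7.9]
width: -0.004
```

```bash
python3 - <<'E'
from h import *
ang()
E
```

```text
t 7.3 psi 125.12 turned 0.605 n 0.1849 push [0.818 0.575] F push 11.25 F along -2.8 pos [0.5269 0.3285 0.0743] F [-7.6 -8.8  7.9]
```

{"name": "carry_out", "arguments": {"offset": [[-0.008, -0.0056, 0]], "dr": [[0, 0, 0]], "gripper": [0]}}

```text
t: 7.42
tool_pos: [0.5224, 0.3245, 0.0741]
tool_rot: [3.132, -0.019, -0.728]
ft_force: [-8.3, -8.8, 9.7]
width: -0.001
```

```bash
python3 - <<'E'
from h import *
ang()
E
```

```text
t 7.425 psi 126.97 turned 0.573 n 0.1851 push [0.799 0.601] F push 11.92 F along -2.07 pos [0.5224 0.3245 0.0741] F [-8.3 -8.8  9.7]
```

{"name": "carry_out", "arguments": {"offset": [[-0.006, -0.0045, 0]], "dr": [[0, 0, 0]], "gripper": [0]}}

```text
t: 7.55
tool_pos: [0.5195, 0.3217, 0.0742]
tool_rot: [3.131, -0.019, -0.728]
ft_force: [-1.0, 1.2, 0.8]
width: -0.0
```

```bash
python3 - <<'E'
from h import *
ang()
E
```

```text
t 7.55 psi 128.23 turned 0.551 n 0.1852 push [0.785 0.619] F push 0.04 F along 1.5 pos [0.5195 0.3217 0.0742] F [-1.   1.2  0.8]
```

{"name": "carry_out", "arguments": {"offset": [[-0.02, -0.016, 0], [-0.03, -0.024, 0], [0, 0, 0.08], [0, 0, 0.1], [0, 0, 0.08]], "dr": [[0, 0, 0], [0, 0, 0], [0, 0, 0], [0, 0, 0], [0, 0, 0]], "gripper": [0, 0, 0, 0, 0]}}

```text
t: 8.18
tool_pos: [0.492, 0.299, 0.2049]
tool_rot: [3.129, -0.018, -0.728]
ft_force: [0.6, 0.1, 0.6]
width: 0.0
```

```bash
python3 - <<'E'
from h import *
ang()
C=cams()
d=optics.get_image("wrist"); cv2.imwrite("pics/w6.png",d["pixels"])
a,b=C["scene"]["pixels"],C["side"]["pixels"]
cv2.imwrite("pics/s6.png",a)
def crop(im,x,y,w,h,k=5): return cv2.resize(im[y:y+h,x:x+w],(w*k,h*k),interpolation=cv2.INTER_CUBIC)
cv2.imwrite("pics/z6.png",crop(a,325,150,80,70,8))
for n,p,z in [("cap",(262,227),.048),("seal",(255,208),.01),("bush",(262,271),.013)]: print(n,plane(C["scene"],p,z))
E
```

```text
t 8.175 psi 139.13 turned 0.361 n 0.1925 push [0.654 0.756] F push -0.46 F along -0.43 pos [0.492  0.299  0.2049] F [0.6 0.1 0.6]
cap [ 0.64533699 -0.0225978   0.048     ]
seal [ 0.54193692 -0.03091532  0.01      ]
bush [ 0.76493809 -0.03782054  0.013     ]
```

View pics/w6.png

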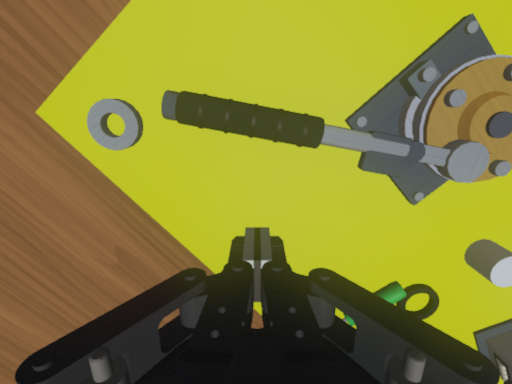

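View pics/z6.png

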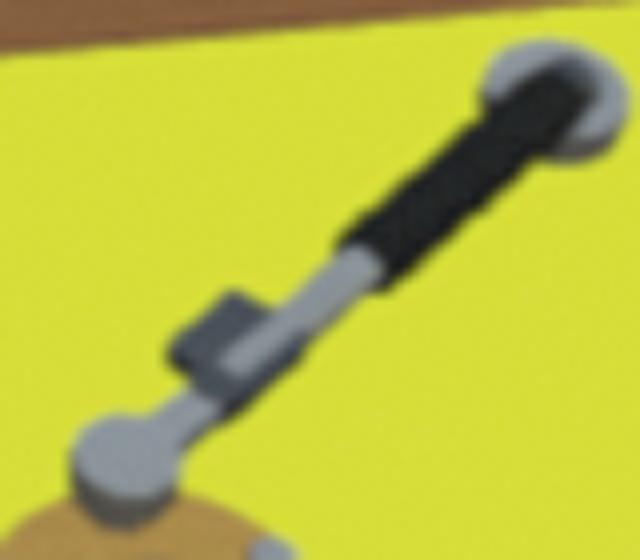

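{"name": "carry_out", "arguments": {"offset": [[0.022, -0.08, 0.02], [0.022, -0.096, 0.01], [0.022, -0.096, 0], [0.022, -0.096, 0], [0.022, -0.096, 0], [0.022, -0.096, 0], [0.022, -0.096, 0], [0.022, -0.096, 0], [0.022, -0.08, 0], [0, -0.01, 0]], "dr": [[0, 0, 0.045], [0, 0, 0.045], [0, 0, 0.045], [0, 0, 0.045], [0, 0, 0.045], [0, 0, 0.045], [0, 0, 0.045], [0, 0, 0.045], [0, 0, 0.045], [0, 0, 0]], "gripper": [0, 0, 0, 0, 0, 0, 0, 0, 0, 0]}}

```text
t: 9.57
tool_pos: [0.5878, -0.1372, 0.2103]
tool_rot: [3.128, -0.014, -0.289]
ft_force: [-0.5, -0.1, -0.0]
width: 0.0
```

```bash
python3 - <<'E'
from h import *
d=optics.get_image("wrist"); cv2.imwrite("pics/w7.png",d["pixels"])
s=robot.get_state(); print(s["tool_pos"],s["tool_rot"])
E
```

```text
[ 0.58750416 -0.13624204  0.21023051] [ 3.1281908  -0.01305211 -0.28901614]
```

View pics/w7.png

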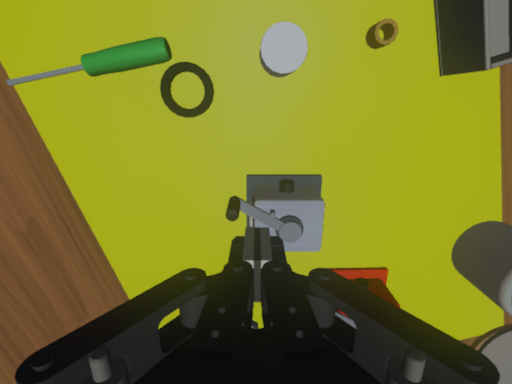

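```bash
python3 - <<'E'
from h import *
d=optics.get_image("wrist"); im=d["pixels"]
cv2.imwrite("pics/z7.png",cv2.resize(im[165:265,210:340],None,fx=6,fy=6,interpolation=cv2.INTER_CUBIC))
for n,p,z in [("pintop",(233,213),.115),("pintop",(235,201),.115),("pintop",(234,203),.08),("pivot",(290,230),.08)]: print(n,plane(d,p,z))
E
```

```text
pintop [ 0.56054192 -0.15259825  0.115     ]
pintop [ 0.56605977 -0.14169076  0.115     ]
pintop [ 0.55812313 -0.15548329  0.08      ]
pivot [ 0.60734598 -0.20374323  0.08      ]
```

View pics/z7.png

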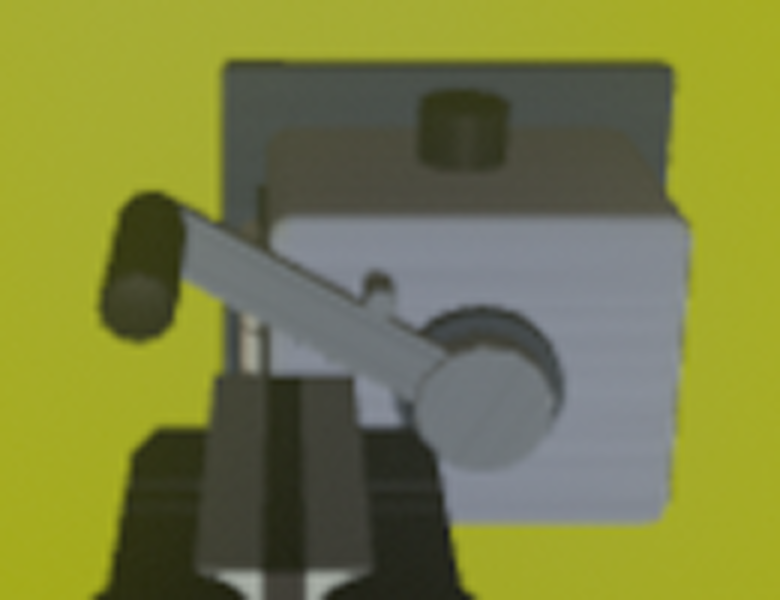

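{"name": "carry_out", "arguments": {"offset": [[0.004, 0.016, -0.06], [0, 0, -0.1], [0, 0, -0.06], [0, 0, -0.015]], "dr": [[0, 0, 0], [0, 0, 0], [0, 0, 0], [0, 0, 0]], "gripper": [0, 0, 0, 0]}}

```text
t: 10.18
tool_pos: [0.5891, -0.1197, 0.0904]
tool_rot: [3.131, -0.015, -0.282]
ft_force: [-0.6, -0.8, 0.3]
width: 0.002
```

{"name": "carry_out", "arguments": {"offset": [[-0.013, -0.012, -0.001], [-0.013, -0.012, 0], [-0.013, -0.012, 0]], "dr": [[0, 0, 0], [0, 0, 0], [0, 0, 0]], "gripper": [0, 0, 0]}}

```text
t: 10.55
tool_pos: [0.5696, -0.1372, 0.0921]
tool_rot: [3.131, -0.017, -0.28]
ft_force: [0.1, -0.1, 0.2]
width: 0.003
```

```bash
cat >> h.py <<'E'
L=np.array([0.606,-0.205]); 
def lev(off=0.019):
    s=robot.get_state(); r=s["tool_pos"][:2]-L; n=np.hypot(*r)
    psi=np.arctan2(r[1],r[0])%(2*np.pi)+np.arcsin(off/n)
    u=np.array([np.cos(psi),np.sin(psi)]); p=np.array([-u[1],u[0]]); f=s["ft_force"][:2]
    print("t",s["t"],"psi",round(np.degrees(psi),2),"n",round(n,4),"radial",round(r@u,4),"push",p.round(3),"u",u.round(3),"F push",round(-f@p,2),"F along",round(f@u,2),"pos",np.round(s["tool_pos"],4),"F",np.round(s["ft_force"],1))
E
python3 -c "from h import *; lev()"
```

```text
t 10.55 psi 132.54 n 0.077 radial 0.0746 push [-0.737 -0.676] u [-0.676  0.737] F push -0.02 F along -0.16 pos [ 0.5696 -0.1372  0.0921] F [ 0.1 -0.1  0.2]
```

{"name": "carry_out", "arguments": {"offset": [[-0.016, -0.011, 0], [-0.016, -0.011, 0], [-0.007, -0.013, 0], [-0.007, -0.013, 0], [-0.0045, -0.015, 0], [-0.0045, -0.015, 0]], "dr": [[0, 0, 0], [0, 0, 0], [0, 0, 0], [0, 0, 0], [0, 0, 0], [0, 0, 0]], "gripper": [0, 0, 0, 0, 0, 0]}}

```text
t: 11.3
tool_pos: [0.54, -0.1781, 0.0933]
tool_rot: [3.132, -0.018, -0.28]
ft_force: [-0.1, 5.4, 0.1]
width: 0.002
```

```bash
python3 -c "
from h import *
lev()
d=optics.get_image('wrist'); cv2.imwrite('pics/w8.png',d['pixels'])"
```

```text
t 11.3 psi 173.29 n 0.0713 radial 0.0687 push [-0.117 -0.993] u [-0.993  0.117] F push 5.32 F along 0.77 pos [ 0.54   -0.1781  0.0933] F [-0.1  5.4  0.1]
```

View pics/w8.png

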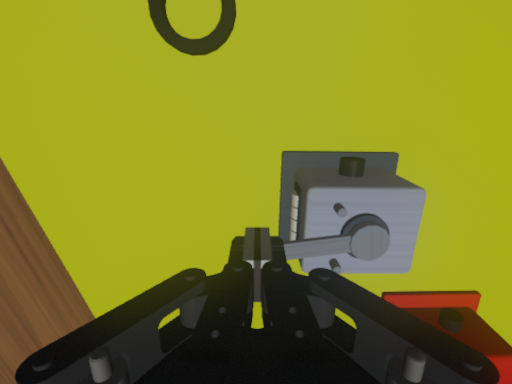

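{"name": "carry_out", "arguments": {"offset": [[0.001, -0.012, 0], [0.001, -0.012, 0], [0.0025, -0.01, 0]], "dr": [[0, 0, 0], [0, 0, 0], [0, 0, 0]], "gripper": [0, 0, 0]}}

```text
t: 11.72
tool_pos: [0.5416, -0.1965, 0.0929]
tool_rot: [3.132, -0.017, -0.281]
ft_force: [-1.4, 6.5, -0.3]
width: 0.002
```

```bash
python3 -c "
from h import *
lev()"
```

```text
t 11.725 psi 189.48 n 0.0649 radial 0.0621 push [ 0.165 -0.986] u [-0.986 -0.165] F push 6.62 F along 0.29 pos [ 0.5416 -0.1965  0.0929] F [-1.4  6.5 -0.3]
```

Near the stop; creeping in.

{"name": "carry_out", "arguments": {"offset": [[0.001, -0.007, 0], [0.001, -0.007, 0]], "dr": [[0, 0, 0], [0, 0, 0]], "gripper": [0, 0]}}

```text
t: 11.98
tool_pos: [0.5427, -0.2035, 0.0927]
tool_rot: [3.133, -0.016, -0.281]
ft_force: [-1.0, 5.4, 1.6]
width: 0.001
```

```bash
python3 -c "
from h import *
lev()"
```

```text
t 11.975 psi 196.09 n 0.0634 radial 0.0604 push [ 0.277 -0.961] u [-0.961 -0.277] F push 5.44 F along -0.52 pos [ 0.5427 -0.2035  0.0927] F [-1.   5.4  1.6]
```

{"name": "carry_out", "arguments": {"offset": [[0.002, -0.007, 0], [0.002, -0.007, 0]], "dr": [[0, 0, 0], [0, 0, 0]], "gripper": [0, 0]}}

```text
t: 12.22
tool_pos: [0.5444, -0.2097, 0.0924]
tool_rot: [3.134, -0.015, -0.28]
ft_force: [-5.9, 19.5, 5.4]
width: -0.001
```

```bash
python3 -c "
from h import *
lev()"
```

```text
t 12.225 psi 202.26 n 0.0618 radial 0.0588 push [ 0.379 -0.925] u [-0.925 -0.379] F push 20.28 F along -1.96 pos [ 0.5444 -0.2097  0.0924] F [-5.9 19.5  5.4]
```

{"name": "carry_out", "arguments": {"offset": [[-0.006, 0.02, 0], [-0.002, 0.022, 0], [0.001, 0.028, 0], [0.009, 0.03, 0], [0.014, 0.027, 0], [0.02, 0.025, 0], [0.025, 0.022, 0], [0.03, 0.026, 0], [0, 0, 0]], "dr": [[0, 0, 0], [0, 0, 0], [0, 0, 0], [0, 0, 0], [0, 0, 0], [0, 0, 0], [0, 0, 0], [0, 0, 0], [0, 0, 0]], "gripper": [0, 0, 0, 0, 0, 0, 0, 0, 0]}}

```text
t: 13.35
tool_pos: [0.597, -0.1047, 0.093]
tool_rot: [3.134, -0.02, -0.28]
ft_force: [-0.5, 0.5, 0.6]
width: -0.002
```

```bash
python3 -c "
from h import *
lev()
d=optics.get_image('wrist'); cv2.imwrite('pics/w9.png',d['pixels'])"
```

```text
t 13.35 psi 105.99 n 0.1007 radial 0.0989 push [-0.961 -0.275] u [-0.275  0.961] F push -0.31 F along 0.63 pos [ 0.597  -0.1047  0.093 ] F [-0.5  0.5  0.6]
```

View pics/w9.png

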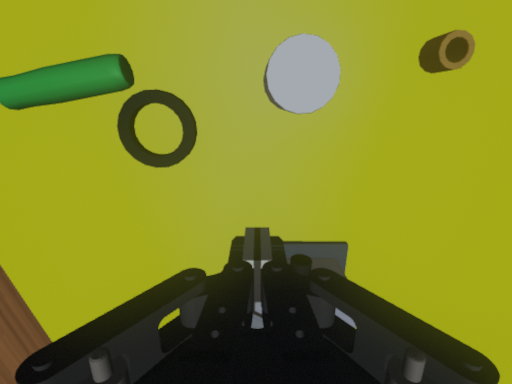

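Clear of the lever. I'll lift and check with the fixed cameras.

{"name": "carry_out", "arguments": {"offset": [[0, 0.03, 0.06], [0, 0.05, 0.1], [0, 0.05, 0.1], [0, 0, 0]], "dr": [[0, 0, 0], [0, 0, 0], [0, 0, 0], [0, 0, 0]], "gripper": [0, 0, 0, 0]}}

```text
t: 13.9
tool_pos: [0.5941, -0.0414, 0.2255]
tool_rot: [3.132, -0.016, -0.285]
ft_force: [1.1, -0.3, -0.3]
width: 0.002
```

```bash
python3 - <<'E'
from h import *
C=cams(); a,b=C["scene"]["pixels"],C["side"]["pixels"]
cv2.imwrite("pics/s10.png",a); cv2.imwrite("pics/b10.png",b)
def crop(im,x,y,w,h,k=5): return cv2.resize(im[y:y+h,x:x+w],(w*k,h*k),interpolation=cv2.INTER_CUBIC)
a0=cv2.imread("pics/scene0.png")
cv2.imwrite("pics/z10.png",np.hstack([crop(a0,175,180,50,70,7),crop(a,175,180,50,70,7)]))
s=robot.get_state(); print(s["t"],s["tool_pos"],s["ft_force"])
E
```

```text
14.0 [ 0.59239653 -0.04377185  0.22171241] [-0.61421039 -0.76970335 -0.12040127]
```

View pics/z10.png

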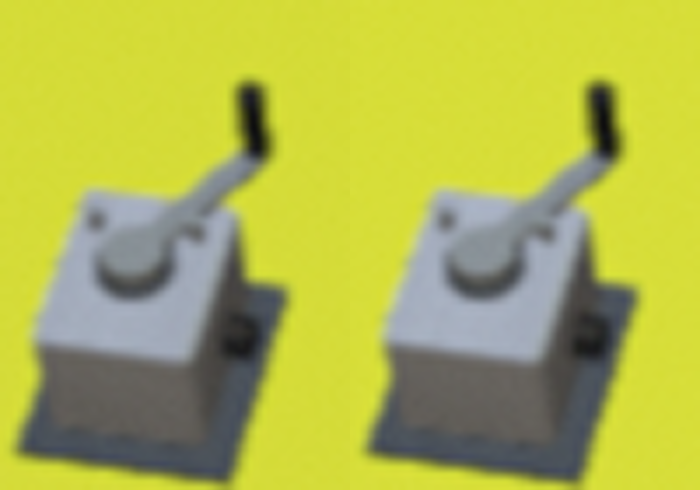

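View pics/s10.png

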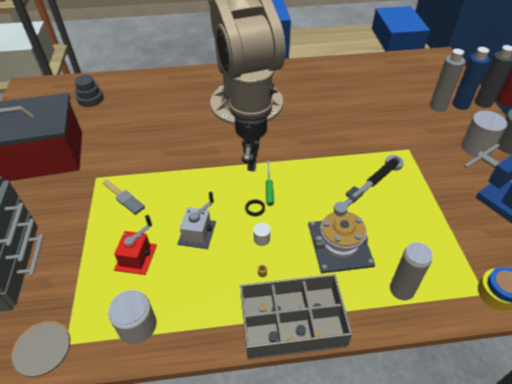

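View pics/b10.png

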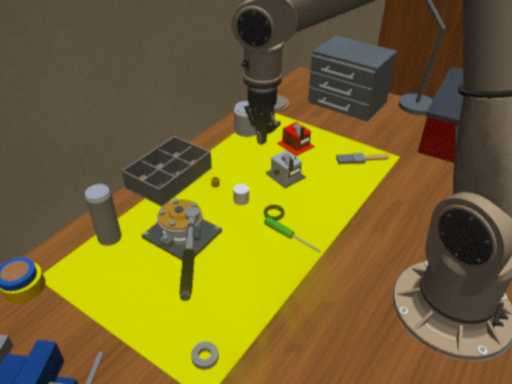

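{"name": "carry_out", "arguments": {"offset": [[0, 0, 0], [0, 0, 0]], "dr": [[0, 0, 0], [0, 0, 0]], "gripper": [0, 0]}}

```text
t: 14.25
tool_pos: [0.5912, -0.0456, 0.2193]
tool_rot: [3.129, -0.008, -0.289]
ft_force: [0.3, -0.1, -1.0]
width: -0.003
```

```bash
python3 -c "
from plant import sign_off
print(sign_off())"
```

```text
the job is handed in; nothing more can be done
None
```

I tightened the bolt until the wrench clicked, then recorded it on the grey counter. I handed the job in at about 14.3 s of the 58 s allowed.

- **Bolt:** I pushed the grip clockwise with the closed fingers. The drag was about 3–4 N until the bolt came up tight about 0.55 rad on, where the force peaked at about 14 N. It then fell to about 12 N while the handle kept moving, which I took as the click. I estimate a largest kink of about 0.10–0.12 rad, under the 0.20 limit. On easing off, the spring force dropped to zero, and the scene picture shows the wrench straight, with the handle left in its swung position.
- **Counter:** I pushed the lever tab until the force rose from about 6 N to about 20 N at its stop, then followed it back and let go. Before and after pictures show the lever in the same home position.
- **Last checks:** The robot was clear and touching nothing. In the camera views the other items look unmoved and the red counter was not touched.
- **Small disagreements:**
  - Camera estimates of the wrench and bolt position differed by up to about 5 mm between views.
  - The force on the last forward step before easing off rose by about 0.5 N instead of falling, which I took as noise and friction.
  - An upward force of up to about 11 N showed at the wrench while pushing, probably friction.

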